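# Wedge up the rocking welding-jig box

### The arm

A 6-joint arm with a two-finger parallel gripper is mounted at the origin on the work surface. World frame = base frame: x ahead of the robot, y to its left, z up, the work surface at z = 0. Lengths are in mm, angles in degrees, forces in N, time in s.
With the tool pointing down it reaches from about 325 to 900 mm from the base axis. Payload 3.5 kg.
Tool frame: the origin (TCP) lies midway between the tips of the shut fingers; the grasp point (between the pads) lies 19 mm behind it (bot.hold_point_z is the distance from the TCP to the grasp point, in mm); z points along the fingers, y is the line along which they close (so a half turn about z gives the same grasp; the last joint's range is limited). The gripper opens to 85 mm and grips with 20 to 120 N. Pads are 22 mm wide; open, the fingers measure 114 mm over their backs; the gripper's body (76 mm by 85 mm) begins 54 mm behind the grasp point. The pads swing forward as they close: fully open they stand 13 mm farther back than shut.
Start: joints at [59.221, 15.837, -1.513, 72.651, 0, 84.076], TCP at [262.707, 567.104, 231.313] pointing down, gripper open.
Joint ranges: [-178.77, 178.77], [-48.84, 107.48], [-61.69, 71.31], [-111.58, 123.2], [-90, 87.43], [-180, 180]. Speed limits (degrees/s): [147.25, 147.25, 180, 180, 180, 180].

### API

Orientations are given as a 3x3 rotation matrix whose columns are the frame's x, y, z axes.
In Python, from rig import bot gives the robot as it stands.
- The arm moves only by the tool step_arm, never from a script. Its arguments are lists of equal length, an entry for each row: "offset": the shift along the tool's x, y, z in m, a list of three; "twist": the turn, a rotation vector about the tool's x, y, z in rad, a list of three; "jaw": the opening, from 0 (shut) to 1 (fully open). In form: {"offset": [[x, y, z], ...], "twist": [[ax, ay, az], ...], "jaw": [jaw, ...]}. A call has exactly 10 rows; each row shifts and turns the commanded pose from where the row before left it, along the tool's axes as they then stand; what a row does not reach is not made up. A row lasts 1/10 s, in which the tool goes at most 50 mm and 8.59 degrees, less where a joint would pass 70% of its speed; a pose out of reach is approached as far as the arm can. A call is refused whole if a number of a shift passes 0.05 or a number of a turn 0.15, either way. A call with a gripper value outside its range is refused whole. The fingers move at their own pace and stop on an object; the grip force is fixed at half the most. Time passes only in rows, so rows that do not move let the fingers close, or fill a call up. It gives the time, the measured TCP pose, the force, the opening and the grip force at its end, in the units of the state.
- bot.get_obs(): the state, without advancing time (a new reading comes with each control period).
- bot.snapshot(name): name is "side" or "top" or "wrist"; returns a dict with "color" (420x560x3 uint8, red, green, blue), "depth" (420x560 float32, mm along the optical axis (not along the pixel's ray), 0 where there is no reading), "fx", "fy", "cx", "cy" (pixels), "cam_to_world" (4x4, takes a point from camera to world coordinates). Camera axes: x right, y down, z forward; pixel columns grow to the right and rows downward; lengths in mm; the calibration is good to about 2 mm. A picture is of the moment at which its call begins.
- bot.finish_job(): hands the job in; it is judged then, once.
The state is a dict: "clock": time; "qpos": joint angles; "dq": joint speeds; "joint_efforts": joint torques, N m; "ee_pos": TCP position; "orientation": TCP orientation; "wrist_force": force on the tool from outside, world axes, zero at the start; "ft_torque": the same for the moment, N m; "finger_gap": opening from 0.0 (shut) to 1.0 (fully open); "grasp_force": force on a finger pad.
Only numpy, scipy, OpenCV 4.12 (cv2) and the standard library are available. Lean on these libraries where they do the work, as an engineer would, in place of code of your own. Each camera call takes 0.05 s, during which the arm holds its last target. There are 200 camera calls.

### The job

The steel jig box rocks because one foot is short: press down on its top over that foot to feel it rock. Then push the wooden wedge along the table, thin end first, under that foot until it is just snug, the box standing level where it is, and press that corner firmly again (about 10 N, for a second) to prove that it no longer rocks. Only touch and push, lift nothing, leave the hammer, brush and pipe alone, and finish clear of everything.

Things in the scene. Friction and masses are not known exactly. Their poses are not given: they have to be found in the camera images.
- jig_box: Loose low steel box, 264 x 184 mm in plan, 2.8 to 4.2 kg, flat top 68 mm and case underside 22 mm above the table; a 36 mm high dark steel block sits on its (+x, -y) corner. Four round-ended feet, 24 mm diameter, at x +-112, y +-74 mm; the near left one (-112, +74) is too short, so the box rests level on the other three. Turned up to 0.3 rad. Origin: at table level under its centre; x along its length, z up.
- press_point (a point): Point on the box's flat top (68 mm up) right over the short foot, 20 mm from one edge and 18 mm from the other: where to press. Above 4 to 7 N pressed here, an unwedged box tips until the short foot meets the table: this point sinks by the foot's shortness, 6 to 11 mm, the box tilting 0.05 to 0.09 rad. Let go, it falls back level.
- short_foot_end (a point): Centre of the 12 mm radius ball that ends the short foot; the foot's lowest point is 12 mm below it and hangs 6 to 11 mm (new each time) above the table. It lies 18 mm inside the box's +y side and 20 mm inside its -x end.
- wedge: Loose wooden wedge, 110 x 60 mm, 90 g, 22 mm high at the blunt heel, 2 mm at the thin end, an even slope between. It lies on the box's +y side, thin end 35 to 75 mm from the foot's centre, within 15 mm to either side and 0.25 rad of pointing along box -y. Origin: centre of underside; +x to the thin end (heel face at x -55 mm). Once it meets the foot, pushing takes about 4 to 8 N more.
- wedge_face: Frame on the wedge's sloping top: origin at its middle, 12 mm above the wedge's underside; x down the slope to the thin end, y across, z square out of the face. The short foot touches the wedge when short_foot_end has z = 12 mm here. The wedge holds by friction.
- chipping_hammer: Hammer lying on the table to the left of the work, about 0.25 m long; a bystander, origin at the underside. Leave alone.
- wire_brush: Brush with wooden handle lying near the robot on the right; a bystander. Leave alone.
- pipe_offcut: Steel pipe offcut, 60 mm diameter and 60 mm high, standing on end beyond the work; a bystander, origin at its underside. Leave alone.
There are look-alikes about, which are no part of the job. What is meant by the wedge is not black or pink, and is the smaller of those in its own colour.

How it is judged:
By the outcome, as a careful person would: the job done as asked, in the order asked, and still so for the second after the job is handed in, with the robot touching nothing.
It also fails if it takes over 69 s, if anything falls off the work surface, if the arm or the gripper's body presses on something with over 40 N, if the wrist force passes 120 N, or if a joint passes its speed limit or range.

## Working session

There is one attempt and no reset: what is moved stays moved. The work goes in short steps, Python scripts to look and compute and a tool call to move; the robot and the scene stay as the last step left them, time stands still between calls to the robot, and variables do not carry over. Pictures are saved under pics/ and viewed, at most 10 in all, crops included, and the job is handed in when it is done.

Besides the shell and the picture viewer there is one more tool, called after "Emit:" in YAML: its name, and indented under it one key for each argument. step_arm: Moves the arm, as the interface text tells. Its arguments: {"type":"object","properties":{"offset":{"type":"array","items":{"type":"array","items":{"type":"number"}}},"twist":{"type":"array","items":{"type":"array","items":{"type":"number"}}},"jaw":{"type":"array","items":{"type":"number"}}},"required":["offset","twist","jaw"]}

```bash
mkdir -p pics; ls; python3 - <<'E'
from rig import bot
import cv2,numpy as np
for n in ["top","side"]:
    s=bot.snapshot(n); cv2.imwrite(f"pics/{n}0.png",s["color"][:,:,::-1])
    np.savez(f"{n}0.npz",**s)
    print(n,s["fx"],s["cx"],s["cy"],np.round(s["cam_to_world"],3).tolist())
o=bot.get_obs();print(o)
E
```

```text
pics
top 473.1309967448828 279.2698026719902 208.9996418050815 [[-0.021, -0.996, 0.09, 420.643], [-1.0, 0.022, 0.009, 37.42], [-0.011, -0.09, -0.996, 1338.843], [0.0, 0.0, 0.0, 1.0]]
side 459.7262460935456 283.9541287115957 210.6071702878966 [[0.983, -0.123, 0.139, 304.685], [-0.185, -0.683, 0.706, -1126.776], [0.009, -0.72, -0.694, 1194.352], [0.0, 0.0, 0.0, 1.0]]
{'clock': 0.1, 'qpos': array([ 5.92212947e+01,  1.58767919e+01, -1.59081807e+00,  7.26520758e+01,
       -2.20806907e-03,  8.40764986e+01]), 'dq': array([-0.06564818,  0.03178582,  0.15349935, -0.04749915, -0.00326945,
       -0.04793546]), 'joint_efforts': array([ 4.09593840e-04, -4.46708000e+01,  2.96129215e+01,  8.44945956e-03,
       -7.77851869e-05, -3.88872166e-06]), 'ee_pos': array([262.34208392, 566.47773219, 230.23334575]), 'orientation': array([[-9.07372845e-01,  4.20325407e-01, -1.03583409e-03],
       [ 4.20326646e-01,  9.07371048e-01, -1.81440744e-03],
       [ 1.77244317e-04, -2.08173271e-03, -9.99997817e-01]]), 'wrist_force': array([-0.7696462 , -0.5728691 , -0.34316741]), 'ft_torque': array([-0.01529747,  0.05999618, -0.01730564]), 'grasp_force': 0.0, 'finger_gap': 1.0047083929104057}
```

View pics/top0.png

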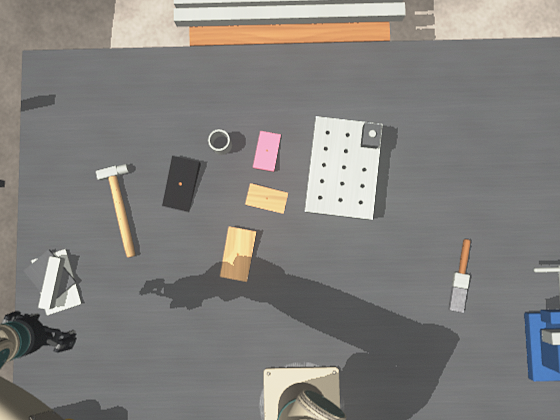

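View pics/side0.png

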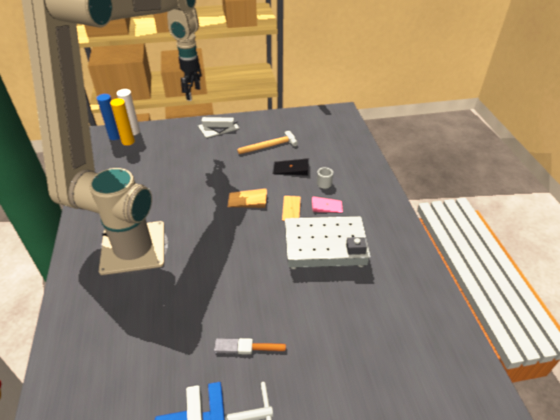

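The top view shows the box centred at about (343,167), with its dark block top right at (372,133), so the short-foot corner is at the bottom left, about (308,211). The small tan wedge is at (267,198). The larger tan piece at (238,254) and the pink and black ones are the look-alikes. Next I measure both.

```bash
cat > h.py <<'E'
import numpy as np,cv2
def pts(s):
    d=np.asarray(s["depth"],float);v,u=np.mgrid[:420,:560]
    P=np.stack([(u-s["cx"])*d/s["fx"],(v-s["cy"])*d/s["fy"],d],-1)
    T=s["cam_to_world"];return P@T[:3,:3].T+T[:3,3]
def rect(m,W):
    r=cv2.minAreaRect(W[m][:,:2].astype(np.float32));return r,cv2.boxPoints(r)
def wedge_mask(s,lo,hi):
    hsv=cv2.cvtColor(s["color"],cv2.COLOR_RGB2HSV)
    m=cv2.inRange(hsv,(10,60,90),(32,255,255))>0
    k=np.zeros_like(m);k[lo[1]:hi[1],lo[0]:hi[0]]=1
    return m&k
E
python3 - <<'E'
import numpy as np,cv2
from h import *
s=dict(np.load("top0.npz"));W=pts(s)
k=np.zeros((420,560),bool);k[105:230,295:395]=1
m=k&(W[...,2]>55)&(W[...,2]<80)
print("box",m.sum(),rect(m,W),np.median(W[m][:,2]))
k2=k&(W[...,2]>90); print("block",W[k2].mean(0))
m=wedge_mask(s,(240,178),(293,218));print("wedge",m.sum(),rect(m,W))
w=W[m];A=np.c_[w[:,:2]-w[:,:2].mean(0),np.ones(len(w))];c=np.linalg.lstsq(A,w[:,2],rcond=None)[0];print(c,w.mean(0))
t=W[220:235,290:330];print("table z",np.median(t[...,2]))
c=s["color"][100:290,200:400,::-1];cv2.imwrite("pics/crop0.png",cv2.resize(c,None,fx=3,fy=3,interpolation=2)[:570])
E
```

```text
box 6062 (((648.5300903320312, -129.56773376464844), (184.55148315429688, 264.6658020019531), 81.845703125), array([[ 504.44678, -202.14052],
       [ 766.43677, -239.68056],
       [ 792.6134 ,  -56.99495],
       [ 530.6234 ,  -19.45491]], dtype=float32)) 67.36319227903368
block [ 689.06975716 -170.54403438  257.13192795]
wedge 898 (((518.800048828125, 89.81111145019531), (118.60991668701172, 188.28253173828125), 85.8817138671875), array([[420.64282 ,  37.42011 ],
       [608.4392  ,  23.898457],
       [616.9573  , 142.20212 ],
       [429.1609  , 155.72377 ]], dtype=float32))
[-0.49532615  0.17729301 12.94861841] [572.8813259   85.34513744  12.94861841]
table z -0.30305476846763213
```

View pics/crop0.png

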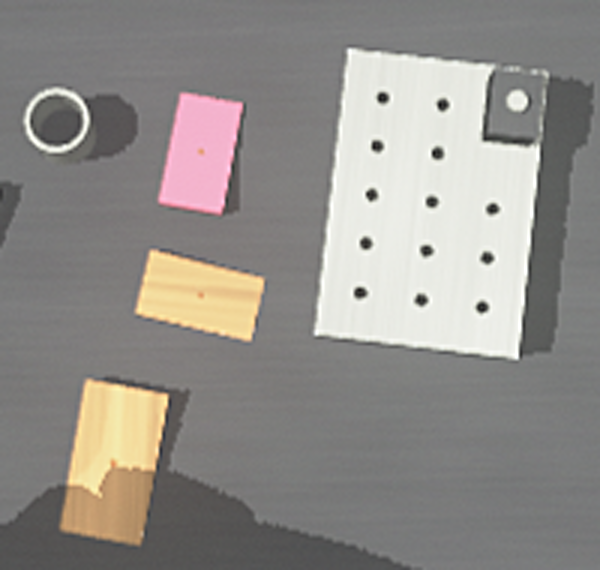

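The crop confirms the layout. The wedge corners in the crop are (150,250), (264,278), (251,341) and (135,313). The wedge fit was spoiled by zero-depth pixels, so I'm redoing it.

```bash
python3 - <<'E'
import numpy as np,cv2
from h import *
s=dict(np.load("top0.npz"));W=pts(s)
m=wedge_mask(s,(240,178),(293,218))&(s["depth"]>0)&(W[...,2]<40)
r,b=rect(m,W);print("wedge",m.sum(),r,b)
w=W[m];A=np.c_[w[:,:2]-w[:,:2].mean(0),np.ones(len(w))];c=np.linalg.lstsq(A,w[:,2],rcond=None)[0];print("slope",c,w.mean(0))
bx=np.array([.98995,-.1418]);by=np.array([.1418,.98995]);C=np.array([648.5,-129.6])
f=C-112*bx+74*by;print("foot",f)
# wedge axis: plane gradient descent and long edge of rect
g=-c[:2]/np.hypot(*c[:2]);print("downhill",g,np.hypot(*c[:2]))
for p in b: print("corner in box frame",(p-f)@bx,(p-f)@by)
T=np.linalg.inv(s["cam_to_world"])
# corner rays from crop read-offs at heights 2 / 22
for (u,v,z) in [(150,250,22),(264,278,2),(251,341,2),(135,313,22)]:
    u,v=200+u/3,100+v/3
    d=s["cam_to_world"][:3,:3]@np.array([(u-s["cx"])/s["fx"],(v-s["cy"])/s["fy"],1]);o=s["cam_to_world"][:3,3]
    print(np.round(o+d*(z-o[2])/d[2],1))
E
```

```text
wedge 897 ((573.419189453125, 86.16830444335938), (114.52055358886719, 62.9146728515625), 75.32435607910156) [[528.48145   38.745728]
 [589.3435    22.806503]
 [618.35693  133.59088 ]
 [557.4949   149.5301  ]]
slope [ 0.08661694  0.1447184  11.47047536] [573.05104551  85.39856556  11.47047536]
foot [548.1188 -40.4621]
downhill [-0.51356205 -0.85805246] 0.1686591571099804
corner in box frame -30.67166921792965 75.62721197760742
corner in box frame 31.838909618129918 68.47841712363403
corner in box frame 44.85152759603518 182.26351622870604
corner in box frame -17.65905124002438 189.41231108267945
[614.5 129.5  22. ]
[588.2  23.1   2. ]
[528.5  36.8   2. ]
[555.5 144.4  22. ]
```

Measured: foot and press point at (548,-40), wedge thin end mid (558,30), heel mid (585,137), wedge direction (-.242,-.970), slope plausible. I turn the tool so its x axis runs opposite the wedge's pointing direction, then travel to above the press point.

Emit:
step_arm:
  offset:
    - [0, 0, 0]
    - [0, 0, 0]
    - [0, 0, 0]
    - [0, 0, 0]
    - [0, 0, 0]
    - [0, 0, 0]
    - [0, 0, 0]
    - [0, 0, 0]
    - [0, 0, 0]
    - [0, 0, 0]
  twist:
    - [0, 0, 0.138]
    - [0, 0, 0.138]
    - [0, 0, 0.138]
    - [0, 0, 0.138]
    - [0, 0, 0.138]
    - [0, 0, 0.138]
    - [0, 0, 0.138]
    - [0, 0, 0.138]
    - [0, 0, 0.138]
    - [0, 0, 0.138]
  jaw: [0, 0, 0, 0, 0, 0, 0, 0, 0, 0]

```text
clock: 1.1
ee_pos: [262.4, 566.7, 230.6]
orientation: [[0.246, 0.969, -0.001], [0.969, -0.246, -0.001], [-0.001, -0.0, -1.0]]
wrist_force: [0.5, 0.5, -0.6]
finger_gap: 0.0
grasp_force: 0.0
```

Emit:
step_arm:
  offset:
    - [-0.026, 0.021, 0.005]
    - [-0.026, 0.021, 0.005]
    - [-0.026, 0.021, 0.005]
    - [-0.026, 0.021, 0.005]
    - [-0.026, 0.021, 0.005]
    - [-0.026, 0.021, 0.005]
    - [-0.026, 0.021, 0.005]
    - [-0.026, 0.021, 0.005]
    - [-0.026, 0.021, 0.005]
    - [-0.026, 0.021, 0.005]
  twist:
    - [0, 0, 0]
    - [0, 0, 0]
    - [0, 0, 0]
    - [0, 0, 0]
    - [0, 0, 0]
    - [0, 0, 0]
    - [0, 0, 0]
    - [0, 0, 0]
    - [0, 0, 0]
    - [0, 0, 0]
  jaw: [0, 0, 0, 0, 0, 0, 0, 0, 0, 0]

```text
clock: 2.1
ee_pos: [404.0, 262.8, 180.7]
orientation: [[0.24, 0.971, -0.001], [0.971, -0.24, -0.0], [-0.0, -0.0, -1.0]]
wrist_force: [0.7, 1.1, 0.2]
finger_gap: 0.0
grasp_force: 0.0
```

Emit:
step_arm:
  offset:
    - [-0.026, 0.021, 0.005]
    - [-0.026, 0.021, 0.005]
    - [-0.026, 0.021, 0.005]
    - [-0.026, 0.021, 0.005]
    - [-0.026, 0.021, 0.005]
    - [-0.026, 0.021, 0.005]
    - [-0.026, 0.021, 0.005]
    - [-0.026, 0.021, 0.005]
    - [-0.026, 0.021, 0.005]
    - [-0.026, 0.021, 0.005]
  twist:
    - [0, 0, 0]
    - [0, 0, 0]
    - [0, 0, 0]
    - [0, 0, 0]
    - [0, 0, 0]
    - [0, 0, 0]
    - [0, 0, 0]
    - [0, 0, 0]
    - [0, 0, 0]
    - [0, 0, 0]
  jaw: [0, 0, 0, 0, 0, 0, 0, 0, 0, 0]

```text
clock: 3.1
ee_pos: [545.2, -39.9, 130.7]
orientation: [[0.241, 0.971, -0.001], [0.971, -0.241, 0.0], [0.0, -0.001, -1.0]]
wrist_force: [0.1, 0.5, 0.1]
finger_gap: 0.001
grasp_force: 0.0
```

Emit:
step_arm:
  offset:
    - [0, 0.003, 0.01]
    - [0, 0, 0.01]
    - [0, 0, 0.01]
    - [0, 0, 0.008]
    - [0, 0, 0.008]
    - [0, 0, 0.006]
    - [0, 0, 0.004]
    - [0, 0, 0.002]
    - [0, 0, 0]
    - [0, 0, 0]
  twist:
    - [0, 0, 0]
    - [0, 0, 0]
    - [0, 0, 0]
    - [0, 0, 0]
    - [0, 0, 0]
    - [0, 0, 0]
    - [0, 0, 0]
    - [0, 0, 0]
    - [0, 0, 0]
    - [0, 0, 0]
  jaw: [0, 0, 0, 0, 0, 0, 0, 0, 0, 0]

```text
clock: 4.1
ee_pos: [548.5, -39.5, 73.6]
orientation: [[0.241, 0.971, 0.001], [0.971, -0.241, -0.0], [0.0, 0.001, -1.0]]
wrist_force: [-0.2, 0.3, 0.8]
finger_gap: -0.003
grasp_force: 0.0
```

Emit:
step_arm:
  offset:
    - [0, 0, 0.001]
    - [0, 0, 0.001]
    - [0, 0, 0.001]
    - [0, 0, 0.001]
    - [0, 0, 0.001]
    - [0, 0, 0.001]
    - [0, 0, 0.001]
    - [0, 0, 0]
    - [0, 0, 0]
    - [0, 0, 0]
  twist:
    - [0, 0, 0]
    - [0, 0, 0]
    - [0, 0, 0]
    - [0, 0, 0]
    - [0, 0, 0]
    - [0, 0, 0]
    - [0, 0, 0]
    - [0, 0, 0]
    - [0, 0, 0]
    - [0, 0, 0]
  jaw: [0, 0, 0, 0, 0, 0, 0, 0, 0, 0]

```text
clock: 5.1
ee_pos: [548.1, -39.3, 67.0]
orientation: [[0.241, 0.971, 0.0], [0.971, -0.241, 0.0], [0.0, -0.0, -1.0]]
wrist_force: [-1.0, 0.9, 4.7]
finger_gap: -0.0
grasp_force: 2.5
```

Emit:
step_arm:
  offset:
    - [0, 0, 0.001]
    - [0, 0, 0]
    - [0, 0, 0.001]
    - [0, 0, 0]
    - [0, 0, 0.001]
    - [0, 0, 0]
    - [0, 0, 0.001]
    - [0, 0, 0]
    - [0, 0, 0]
    - [0, 0, 0]
  twist:
    - [0, 0, 0]
    - [0, 0, 0]
    - [0, 0, 0]
    - [0, 0, 0]
    - [0, 0, 0]
    - [0, 0, 0]
    - [0, 0, 0]
    - [0, 0, 0]
    - [0, 0, 0]
    - [0, 0, 0]
  jaw: [0, 0, 0, 0, 0, 0, 0, 0, 0, 0]

```text
clock: 6.1
ee_pos: [547.4, -37.6, 63.1]
orientation: [[0.24, 0.971, -0.001], [0.971, -0.24, 0.004], [0.004, -0.002, -1.0]]
wrist_force: [-3.3, 5.3, 8.0]
finger_gap: 0.002
grasp_force: 4.4
```

Emit:
step_arm:
  offset:
    - [0, 0, 0.001]
    - [0, 0, 0]
    - [0, 0, 0.001]
    - [0, 0, 0]
    - [0, 0, 0.001]
    - [0, 0, 0]
    - [0, 0, 0.001]
    - [0, 0, 0]
    - [0, 0, 0]
    - [0, 0, 0]
  twist:
    - [0, 0, 0]
    - [0, 0, 0]
    - [0, 0, 0]
    - [0, 0, 0]
    - [0, 0, 0]
    - [0, 0, 0]
    - [0, 0, 0]
    - [0, 0, 0]
    - [0, 0, 0]
    - [0, 0, 0]
  jaw: [0, 0, 0, 0, 0, 0, 0, 0, 0, 0]

```text
clock: 7.1
ee_pos: [546.9, -36.5, 60.4]
orientation: [[0.239, 0.971, -0.002], [0.971, -0.239, 0.006], [0.006, -0.003, -1.0]]
wrist_force: [-6.6, 7.9, 18.6]
finger_gap: -0.002
grasp_force: 9.4
```

Bottomed out: the point sank about 7 mm, with 18.6 N of reaction. I raise the arm, then look.

Emit:
step_arm:
  offset:
    - [0, 0, -0.001]
    - [0, 0, -0.001]
    - [0, 0, -0.002]
    - [0, 0, -0.002]
    - [0, 0, -0.002]
    - [0, 0, -0.003]
    - [0, 0, -0.01]
    - [0, 0, -0.02]
    - [0, 0, -0.03]
    - [0, 0, -0.03]
  twist:
    - [0, 0, 0]
    - [0, 0, 0]
    - [0, 0, 0]
    - [0, 0, 0]
    - [0, 0, 0]
    - [0, 0, 0]
    - [0, 0, 0]
    - [0, 0, 0]
    - [0, 0, 0]
    - [0, 0, 0]
  jaw: [0, 0, 0, 0, 0, 0, 0, 0, 0, 0]

```text
clock: 8.1
ee_pos: [547.6, -39.3, 160.1]
orientation: [[0.241, 0.971, -0.001], [0.971, -0.241, 0.0], [0.0, -0.001, -1.0]]
wrist_force: [1.2, -1.2, 0.2]
finger_gap: -0.001
grasp_force: 0.0
```

Emit:
step_arm:
  offset:
    - [0.025, 0, 0]
    - [0.025, 0, 0]
    - [0.025, 0, 0]
    - [0.025, 0, 0]
    - [0.025, 0, 0]
    - [0.025, 0, 0]
    - [0.025, 0, 0]
    - [0.025, 0, 0]
    - [0.024, 0, 0]
    - [0, 0, 0]
  twist:
    - [0, 0, 0]
    - [0, 0, 0]
    - [0, 0, 0]
    - [0, 0, 0]
    - [0, 0, 0]
    - [0, 0, 0]
    - [0, 0, 0]
    - [0, 0, 0]
    - [0, 0, 0]
    - [0, 0, 0]
  jaw: [0.3, 0.3, 0.3, 0.3, 0.3, 0.3, 0.3, 0.3, 0.3, 0.3]

```text
clock: 9.1
ee_pos: [602.8, 180.5, 159.7]
orientation: [[0.238, 0.971, 0.001], [0.971, -0.238, 0.001], [0.001, 0.001, -1.0]]
wrist_force: [0.5, -0.1, 0.1]
finger_gap: 0.3
grasp_force: 0.0
```

```bash
cat > box.py <<'E'
from rig import bot
from h import *
def box():
    s=bot.snapshot("top");W=pts(s)
    k=np.zeros((420,560),bool);k[105:230,295:395]=1
    m=(k&(W[...,2]>50)&(W[...,2]<85)&(s["depth"]>0)).astype(np.uint8)
    n,l,st,_=cv2.connectedComponentsWithStats(m);m=l==1+st[1:,4].argmax()
    r,b=rect(m,W);w=W[m&(W[...,2]<75)];c=np.linalg.lstsq(np.c_[w[:,:2]-w[:,:2].mean(0),np.ones(len(w))],w[:,2],rcond=None)[0]
    print("box",r,"tilt",c); return s,W
def wedge(s,W,lo=(240,175),hi=(320,225)):
    m=wedge_mask(s,lo,hi)&(s["depth"]>0)&(W[...,2]<40);r,b=rect(m,W);print("wedge",r,b.tolist())
E
python3 - <<'E'
from box import *
s,W=box();wedge(s,W);cv2.imwrite("pics/top1.png",cv2.resize(s["color"][100:290,200:400,::-1],None,fx=3,fy=3))
s=bot.snapshot("wrist");cv2.imwrite("pics/wrist1.png",s["color"][:,:,::-1]);np.savez("wrist1.npz",**s)
E
```

```text
box ((648.7109985351562, -129.5889434814453), (184.59512329101562, 265.3387145996094), 81.81497955322266) tilt [ 2.62844269e-03 -4.61216539e-04  6.73567564e+01]
wedge ((573.74462890625, 86.12503051757812), (114.76521301269531, 63.33168029785156), 75.55349731445312) [[528.7644653320312, 38.456668853759766], [590.0936889648438, 22.656940460205078], [618.7247924804688, 133.79339599609375], [557.3955688476562, 149.59312438964844]]
```

View pics/wrist1.png

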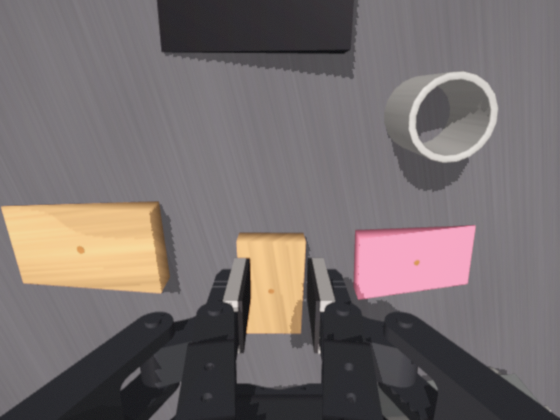

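The wrist view shows the heel's top edge running from (238,234) to (305,234), parallel to the finger line, with a clear lane beyond it.

```bash
python3 - <<'E'
import numpy as np
s=dict(np.load("wrist1.npz"));T=s["cam_to_world"]
R=np.array([[.241,.971],[.971,-.241]]);t=np.array([602.8,180.5])
for u,v,z in [(238,234,22),(305,234,22),(247,333,2),(301,333,2),(271,291,12)]:
    d=T[:3,:3]@np.array([(u-s["cx"])/s["fx"],(v-s["cy"])/s["fy"],1]);p=(T[:3,3]+d*(z-T[2,3])/d[2])[:2]
    print(p.round(1),"tool xy",(R.T@(p-t)).round(1))
E
```

```text
[559.3 150.3] tool xy [-39.8 -35. ]
[615.7 136.5] tool xy [-39.6  23.1]
[533.9  35.1] tool xy [-157.8  -31.8]
[587.7  21.9] tool xy [-157.7   23.6]
[571.6  82.9] tool xy [-102.3   -6.8]
```

Emit:
step_arm:
  offset:
    - [0, -0.006, 0.02]
    - [0, 0, 0.02]
    - [0, 0, 0.02]
    - [0, 0, 0.02]
    - [0, 0, 0.02]
    - [0, 0, 0.02]
    - [0, 0, 0.016]
    - [0, 0, 0.01]
    - [0, 0, 0.004]
    - [0, 0, 0.002]
  twist:
    - [0, 0, 0]
    - [0, 0, 0]
    - [0, 0, 0]
    - [0, 0, 0]
    - [0, 0, 0]
    - [0, 0, 0]
    - [0, 0, 0]
    - [0, 0, 0]
    - [0, 0, 0]
    - [0, 0, 0]
  jaw: [0.3, 0.3, 0.3, 0.3, 0.3, 0.3, 0.3, 0.3, 0.3, 0.3]

```text
clock: 10.2
ee_pos: [596.3, 179.0, 7.4]
orientation: [[0.241, 0.97, -0.0], [0.97, -0.241, -0.0], [-0.0, 0.0, -1.0]]
wrist_force: [-0.2, 1.0, 0.0]
finger_gap: 0.298
grasp_force: 0.0
```

Emit:
step_arm:
  offset:
    - [-0.008, 0, 0]
    - [-0.008, 0, 0]
    - [-0.004, 0, 0]
    - [-0.004, 0, 0]
    - [-0.004, 0, 0]
    - [-0.004, 0, 0]
    - [-0.004, 0, 0]
    - [-0.004, 0, 0]
    - [-0.004, 0, 0]
    - [0, 0, 0]
  twist:
    - [0, 0, 0]
    - [0, 0, 0]
    - [0, 0, 0]
    - [0, 0, 0]
    - [0, 0, 0]
    - [0, 0, 0]
    - [0, 0, 0]
    - [0, 0, 0]
    - [0, 0, 0]
    - [0, 0, 0]
  jaw: [0.3, 0.3, 0.3, 0.3, 0.3, 0.3, 0.3, 0.3, 0.3, 0.3]

```text
clock: 11.2
ee_pos: [585.5, 136.2, 7.3]
orientation: [[0.241, 0.971, -0.0], [0.971, -0.241, -0.001], [-0.001, 0.0, -1.0]]
wrist_force: [0.3, 0.5, 0.8]
finger_gap: 0.3
grasp_force: 0.0
```

```bash
python3 - <<'E'
from box import *
s,W=box();wedge(s,W);cv2.imwrite("pics/top2.png",cv2.resize(s["color"][100:290,200:400,::-1],None,fx=3,fy=3))
E
```

```text
box ((648.44287109375, -129.48208618164062), (184.5872344970703, 264.4888610839844), 81.78250122070312) tilt [ 2.16458394e-03 -1.29312090e-03  6.73749832e+01]
wedge ((568.4432373046875, 63.282814025878906), (93.96793365478516, 62.407981872558594), 75.8384017944336) [[526.6925659179688, 25.361003875732422], [587.2039184570312, 10.092418670654297], [610.1939086914062, 101.20462036132812], [549.6825561523438, 116.47320556640625]]
```

The wedge is moving straight. About 80 to 105 mm more is expected, so I push 64 mm and then slow down.

Emit:
step_arm:
  offset:
    - [-0.004, 0, 0]
    - [-0.007, 0, 0]
    - [-0.008, 0, 0]
    - [-0.008, 0, 0]
    - [-0.008, 0, 0]
    - [-0.008, 0, 0]
    - [-0.008, 0, 0]
    - [-0.007, 0, 0]
    - [-0.004, 0, 0]
    - [-0.002, 0, 0]
  twist:
    - [0, 0, 0]
    - [0, 0, 0]
    - [0, 0, 0]
    - [0, 0, 0]
    - [0, 0, 0]
    - [0, 0, 0]
    - [0, 0, 0]
    - [0, 0, 0]
    - [0, 0, 0]
    - [0, 0, 0]
  jaw: [0.3, 0.3, 0.3, 0.3, 0.3, 0.3, 0.3, 0.3, 0.3, 0.3]

```text
clock: 12.25
ee_pos: [570.1, 74.1, 7.3]
orientation: [[0.241, 0.97, -0.0], [0.97, -0.241, 0.0], [0.0, -0.0, -1.0]]
wrist_force: [-0.2, 1.5, 0.4]
finger_gap: 0.306
grasp_force: 0.2
```

Emit:
step_arm:
  offset:
    - [-0.001, 0, 0]
    - [-0.001, 0, 0]
    - [-0.001, 0, 0]
    - [-0.001, 0, 0]
    - [-0.001, 0, 0]
    - [-0.001, 0, 0]
    - [-0.001, 0, 0]
    - [-0.001, 0, 0]
    - [0, 0, 0]
    - [0, 0, 0]
  twist:
    - [0, 0, 0]
    - [0, 0, 0]
    - [0, 0, 0]
    - [0, 0, 0]
    - [0, 0, 0]
    - [0, 0, 0]
    - [0, 0, 0]
    - [0, 0, 0]
    - [0, 0, 0]
    - [0, 0, 0]
  jaw: [0.3, 0.3, 0.3, 0.3, 0.3, 0.3, 0.3, 0.3, 0.3, 0.3]

```text
clock: 13.25
ee_pos: [568.3, 66.7, 7.3]
orientation: [[0.241, 0.971, -0.0], [0.971, -0.241, -0.0], [-0.0, 0.0, -1.0]]
wrist_force: [0.8, 0.9, -0.1]
finger_gap: 0.298
grasp_force: 0.0
```

Emit:
step_arm:
  offset:
    - [-0.001, 0, 0]
    - [-0.001, 0, 0]
    - [-0.001, 0, 0]
    - [-0.001, 0, 0]
    - [-0.001, 0, 0]
    - [-0.001, 0, 0]
    - [0, 0, 0]
    - [0, 0, 0]
    - [0, 0, 0]
    - [0, 0, 0]
  twist:
    - [0, 0, 0]
    - [0, 0, 0]
    - [0, 0, 0]
    - [0, 0, 0]
    - [0, 0, 0]
    - [0, 0, 0]
    - [0, 0, 0]
    - [0, 0, 0]
    - [0, 0, 0]
    - [0, 0, 0]
  jaw: [0.3, 0.3, 0.3, 0.3, 0.3, 0.3, 0.3, 0.3, 0.3, 0.3]

```text
clock: 14.25
ee_pos: [566.8, 61.0, 7.3]
orientation: [[0.241, 0.971, -0.0], [0.971, -0.241, -0.0], [-0.0, -0.0, -1.0]]
wrist_force: [0.3, 0.6, 0.4]
finger_gap: 0.305
grasp_force: 0.0
```

Emit:
step_arm:
  offset:
    - [-0.001, 0, 0]
    - [-0.001, 0, 0]
    - [-0.001, 0, 0]
    - [0, 0, 0]
    - [0, 0, 0]
    - [0, 0, 0]
    - [0, 0, 0]
    - [0, 0, 0]
    - [0, 0, 0]
    - [0, 0, 0]
  twist:
    - [0, 0, 0]
    - [0, 0, 0]
    - [0, 0, 0]
    - [0, 0, 0]
    - [0, 0, 0]
    - [0, 0, 0]
    - [0, 0, 0]
    - [0, 0, 0]
    - [0, 0, 0]
    - [0, 0, 0]
  jaw: [0.3, 0.3, 0.3, 0.3, 0.3, 0.3, 0.3, 0.3, 0.3, 0.3]

```text
clock: 15.25
ee_pos: [566.2, 58.1, 7.3]
orientation: [[0.241, 0.971, 0.0], [0.971, -0.241, -0.0], [0.0, 0.0, -1.0]]
wrist_force: [-0.2, -1.0, 1.1]
finger_gap: 0.303
grasp_force: 0.0
```

Emit:
step_arm:
  offset:
    - [-0.001, 0, 0]
    - [-0.001, 0, 0]
    - [-0.001, 0, 0]
    - [0, 0, 0]
    - [0, 0, 0]
    - [0, 0, 0]
    - [0, 0, 0]
    - [0, 0, 0]
    - [0, 0, 0]
    - [0, 0, 0]
  twist:
    - [0, 0, 0]
    - [0, 0, 0]
    - [0, 0, 0]
    - [0, 0, 0]
    - [0, 0, 0]
    - [0, 0, 0]
    - [0, 0, 0]
    - [0, 0, 0]
    - [0, 0, 0]
    - [0, 0, 0]
  jaw: [0.3, 0.3, 0.3, 0.3, 0.3, 0.3, 0.3, 0.3, 0.3, 0.3]

```text
clock: 16.25
ee_pos: [565.4, 55.2, 7.3]
orientation: [[0.241, 0.971, -0.0], [0.971, -0.241, -0.0], [-0.0, -0.0, -1.0]]
wrist_force: [0.5, -0.1, 0.7]
finger_gap: 0.3
grasp_force: 0.0
```

```bash
python3 - <<'E'
from box import *
o=bot.get_obs();print(o["wrist_force"],o["ee_pos"])
s,W=box();wedge(s,W)
E
```

```text
[ 0.47633041 -0.1071342   0.73661678] [565.41157637  55.21100355   7.29136709]
box ((648.6326293945312, -129.44461059570312), (184.24160766601562, 265.05841064453125), 81.85836791992188) tilt [ 2.18535456e-03 -1.10942589e-03  6.74185107e+01]
wedge ((541.5143432617188, -22.517147064208984), (90.2427978515625, 44.118309020996094), 34.497169494628906) [[491.8338317871094, -29.892208099365234], [516.8208618164062, -66.25250244140625], [591.19482421875, -15.142086029052734], [566.2078247070312, 21.21820831298828]]
```

Emit:
step_arm:
  offset:
    - [-0.001, 0, 0]
    - [-0.001, 0, 0]
    - [0, 0, 0]
    - [0, 0, 0]
    - [0, 0, 0]
    - [0, 0, 0]
    - [0, 0, 0]
    - [0, 0, 0]
    - [0, 0, 0]
    - [0, 0, 0]
  twist:
    - [0, 0, 0]
    - [0, 0, 0]
    - [0, 0, 0]
    - [0, 0, 0]
    - [0, 0, 0]
    - [0, 0, 0]
    - [0, 0, 0]
    - [0, 0, 0]
    - [0, 0, 0]
    - [0, 0, 0]
  jaw: [0.3, 0.3, 0.3, 0.3, 0.3, 0.3, 0.3, 0.3, 0.3, 0.3]

```text
clock: 17.3
ee_pos: [565.0, 53.4, 7.3]
orientation: [[0.241, 0.971, 0.0], [0.971, -0.241, 0.0], [0.0, 0.0, -1.0]]
wrist_force: [1.3, 4.0, 0.0]
finger_gap: 0.3
grasp_force: 2.2
```

Emit:
step_arm:
  offset:
    - [-0.001, 0, 0]
    - [-0.001, 0, 0]
    - [0, 0, 0]
    - [0, 0, 0]
    - [0, 0, 0]
    - [0, 0, 0]
    - [0, 0, 0]
    - [0, 0, 0]
    - [0, 0, 0]
    - [0, 0, 0]
  twist:
    - [0, 0, 0]
    - [0, 0, 0]
    - [0, 0, 0]
    - [0, 0, 0]
    - [0, 0, 0]
    - [0, 0, 0]
    - [0, 0, 0]
    - [0, 0, 0]
    - [0, 0, 0]
    - [0, 0, 0]
  jaw: [0.3, 0.3, 0.3, 0.3, 0.3, 0.3, 0.3, 0.3, 0.3, 0.3]

```text
clock: 18.3
ee_pos: [564.7, 52.2, 7.4]
orientation: [[0.24, 0.971, 0.001], [0.971, -0.24, 0.002], [0.002, 0.0, -1.0]]
wrist_force: [1.2, 6.6, 0.0]
finger_gap: 0.302
grasp_force: 3.2
```

Contact came at about y = 54 and the push force rose to 6.6 N, so the wedge is snug. I back off straight, rise, and check the box.

Emit:
step_arm:
  offset:
    - [0.002, 0, 0]
    - [0.004, 0, 0]
    - [0.008, 0, 0]
    - [0.012, 0, 0]
    - [0.012, 0, 0]
    - [0, 0, -0.02]
    - [0, 0, -0.03]
    - [0, 0, -0.03]
    - [0, 0, -0.03]
    - [0, 0, 0]
  twist:
    - [0, 0, 0]
    - [0, 0, 0]
    - [0, 0, 0]
    - [0, 0, 0]
    - [0, 0, 0]
    - [0, 0, 0]
    - [0, 0, 0]
    - [0, 0, 0]
    - [0, 0, 0]
    - [0, 0, 0]
  jaw: [0.3, 0.3, 0.3, 0.3, 0.3, 0.3, 0.3, 0.3, 0.3, 0.3]

```text
clock: 19.3
ee_pos: [577.8, 89.3, 122.4]
orientation: [[0.24, 0.971, 0.01], [0.971, -0.24, 0.0], [0.002, 0.009, -1.0]]
wrist_force: [0.8, -0.7, 0.3]
finger_gap: 0.301
grasp_force: 0.0
```

```bash
python3 - <<'E'
from box import *
o=bot.get_obs();print(o["wrist_force"],o["ee_pos"])
s,W=box();cv2.imwrite("pics/top3.png",cv2.resize(s["color"][100:290,200:400,::-1],None,fx=3,fy=3))
E
```

```text
[ 0.78939694 -0.73388499  0.26146735] [577.78015697  89.29517461 122.3966372 ]
box ((649.2803955078125, -129.58831787109375), (184.27455139160156, 265.8392639160156), 81.88704681396484) tilt [1.31491337e-03 7.37309379e-04 6.75578929e+01]
```

View pics/top3.png

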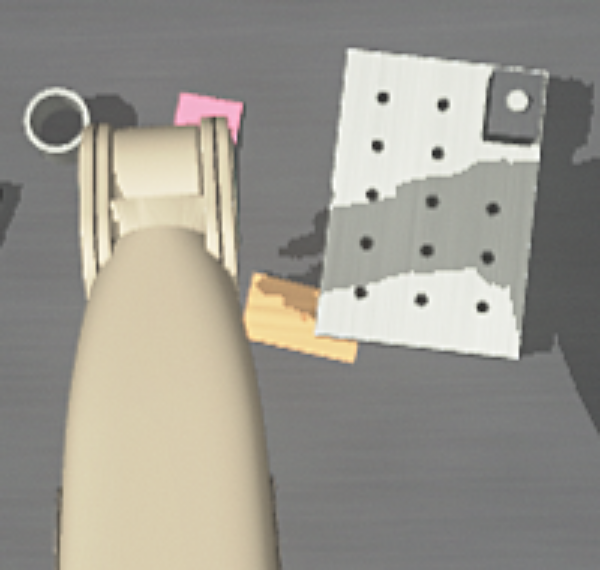

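The wedge is under the corner, spanning about (250,275) to (357,361) in the crop. The box is unmoved and level to about 0.002 rad. Next I shut the jaw, go over the press point and press.

Emit:
step_arm:
  offset:
    - [-0.01, 0.0024, 0]
    - [-0.016, 0, 0]
    - [-0.016, 0, 0]
    - [-0.017, 0, 0]
    - [-0.017, 0, 0]
    - [-0.017, 0, 0]
    - [-0.017, 0, 0]
    - [-0.015, 0, 0]
    - [-0.008, 0, 0]
    - [0, 0, 0]
  twist:
    - [0, 0, 0]
    - [0, 0, 0]
    - [0, 0, 0]
    - [0, 0, 0]
    - [0, 0, 0]
    - [0, 0, 0]
    - [0, 0, 0]
    - [0, 0, 0]
    - [0, 0, 0]
    - [0, 0, 0]
  jaw: [0, 0, 0, 0, 0, 0, 0, 0, 0, 0]

```text
clock: 20.35
ee_pos: [543.4, -42.7, 117.1]
orientation: [[0.243, 0.97, -0.0], [0.97, -0.243, 0.0], [0.0, -0.0, -1.0]]
wrist_force: [0.6, -0.0, 0.4]
finger_gap: -0.002
grasp_force: 0.0
```

Emit:
step_arm:
  offset:
    - [0, 0, 0.008]
    - [0, 0, 0.01]
    - [0, 0, 0.01]
    - [0, 0, 0.006]
    - [0, 0, 0.004]
    - [0, 0, 0.003]
    - [0, 0, 0.002]
    - [0, 0, 0]
    - [0, 0, 0]
    - [0, 0, 0]
  twist:
    - [0, 0, 0]
    - [0, 0, 0]
    - [0, 0, 0]
    - [0, 0, 0]
    - [0, 0, 0]
    - [0, 0, 0]
    - [0, 0, 0]
    - [0, 0, 0]
    - [0, 0, 0]
    - [0, 0, 0]
  jaw: [0, 0, 0, 0, 0, 0, 0, 0, 0, 0]

```text
clock: 21.35
ee_pos: [544.3, -41.5, 74.7]
orientation: [[0.241, 0.971, 0.001], [0.971, -0.241, -0.0], [0.0, 0.001, -1.0]]
wrist_force: [-0.3, -1.0, 0.2]
finger_gap: 0.0
grasp_force: 0.0
```

Emit:
step_arm:
  offset:
    - [0.002, 0.0034, 0]
    - [0, 0, 0.002]
    - [0, 0, 0.002]
    - [0, 0, 0.001]
    - [0, 0, 0.001]
    - [0, 0, 0.001]
    - [0, 0, 0]
    - [0, 0, 0]
    - [0, 0, 0]
    - [0, 0, 0]
  twist:
    - [0, 0, 0]
    - [0, 0, 0]
    - [0, 0, 0]
    - [0, 0, 0]
    - [0, 0, 0]
    - [0, 0, 0]
    - [0, 0, 0]
    - [0, 0, 0]
    - [0, 0, 0]
    - [0, 0, 0]
  jaw: [0, 0, 0, 0, 0, 0, 0, 0, 0, 0]

```text
clock: 22.35
ee_pos: [547.6, -40.3, 67.5]
orientation: [[0.241, 0.971, -0.0], [0.971, -0.241, 0.0], [0.0, -0.0, -1.0]]
wrist_force: [-2.6, 1.0, 5.3]
finger_gap: 0.0
grasp_force: 2.1
```

Emit:
step_arm:
  offset:
    - [0, 0, 0.0005]
    - [0, 0, 0]
    - [0, 0, 0.0005]
    - [0, 0, 0]
    - [0, 0, 0]
    - [0, 0, 0]
    - [0, 0, 0]
    - [0, 0, 0]
    - [0, 0, 0]
    - [0, 0, 0]
  twist:
    - [0, 0, 0]
    - [0, 0, 0]
    - [0, 0, 0]
    - [0, 0, 0]
    - [0, 0, 0]
    - [0, 0, 0]
    - [0, 0, 0]
    - [0, 0, 0]
    - [0, 0, 0]
    - [0, 0, 0]
  jaw: [0, 0, 0, 0, 0, 0, 0, 0, 0, 0]

```text
clock: 23.35
ee_pos: [547.6, -40.3, 67.4]
orientation: [[0.241, 0.971, -0.0], [0.971, -0.241, 0.0], [0.0, -0.0, -1.0]]
wrist_force: [-3.4, 1.3, 10.0]
finger_gap: 0.0
grasp_force: 5.0
```

10 N with only 0.1 mm of sinking. I go slightly firmer and hold.

Emit:
step_arm:
  offset:
    - [0, 0, 0.0004]
    - [0, 0, 0]
    - [0, 0, 0]
    - [0, 0, 0]
    - [0, 0, 0]
    - [0, 0, 0]
    - [0, 0, 0]
    - [0, 0, 0]
    - [0, 0, 0]
    - [0, 0, 0]
  twist:
    - [0, 0, 0]
    - [0, 0, 0]
    - [0, 0, 0]
    - [0, 0, 0]
    - [0, 0, 0]
    - [0, 0, 0]
    - [0, 0, 0]
    - [0, 0, 0]
    - [0, 0, 0]
    - [0, 0, 0]
  jaw: [0, 0, 0, 0, 0, 0, 0, 0, 0, 0]

```text
clock: 24.35
ee_pos: [547.6, -40.3, 67.3]
orientation: [[0.241, 0.971, -0.0], [0.971, -0.241, -0.0], [-0.0, 0.0, -1.0]]
wrist_force: [-5.1, 0.8, 12.2]
finger_gap: -0.0
grasp_force: 6.2
```

Emit:
step_arm:
  offset:
    - [0, 0, 0]
    - [0, 0, 0]
    - [0, 0, 0]
    - [0, 0, 0]
    - [0, 0, 0]
    - [0, 0, 0]
    - [0, 0, 0]
    - [0, 0, 0]
    - [0, 0, 0]
    - [0, 0, 0]
  twist:
    - [0, 0, 0]
    - [0, 0, 0]
    - [0, 0, 0]
    - [0, 0, 0]
    - [0, 0, 0]
    - [0, 0, 0]
    - [0, 0, 0]
    - [0, 0, 0]
    - [0, 0, 0]
    - [0, 0, 0]
  jaw: [0, 0, 0, 0, 0, 0, 0, 0, 0, 0]

```text
clock: 25.35
ee_pos: [547.6, -40.3, 67.3]
orientation: [[0.241, 0.971, -0.0], [0.971, -0.241, -0.0], [-0.0, -0.0, -1.0]]
wrist_force: [-4.4, 1.9, 12.4]
finger_gap: -0.001
grasp_force: 6.2
```

Emit:
step_arm:
  offset:
    - [0, 0, -0.0005]
    - [0, 0, -0.001]
    - [0, 0, -0.002]
    - [0, 0, -0.004]
    - [0, 0, -0.01]
    - [0, 0, -0.02]
    - [0, 0, -0.03]
    - [0, 0, -0.03]
    - [0, 0, -0.03]
    - [0, 0, 0]
  twist:
    - [0, 0, 0]
    - [0, 0, 0]
    - [0, 0, 0]
    - [0, 0, 0]
    - [0, 0, 0]
    - [0, 0, 0]
    - [0, 0, 0]
    - [0, 0, 0]
    - [0, 0, 0]
    - [0, 0, 0]
  jaw: [0, 0, 0, 0, 0, 0, 0, 0, 0, 0]

```text
clock: 26.35
ee_pos: [551.5, -41.0, 199.2]
orientation: [[0.241, 0.971, 0.01], [0.971, -0.241, -0.002], [0.001, 0.01, -1.0]]
wrist_force: [1.1, -0.3, -0.1]
finger_gap: -0.0
grasp_force: 0.0
```

```bash
python3 - <<'E'
from box import *
s,W=box();s=bot.snapshot("side");cv2.imwrite("pics/side4.png",cv2.resize(s["color"][150:290,200:400,::-1],None,fx=4,fy=4,interpolation=2))
E
```

```text
box ((648.8984375, -129.67172241210938), (184.46670532226562, 265.19403076171875), 81.78192901611328) tilt [1.00873936e-03 2.11597534e-03 6.74361878e+01]
```

View pics/side4.png

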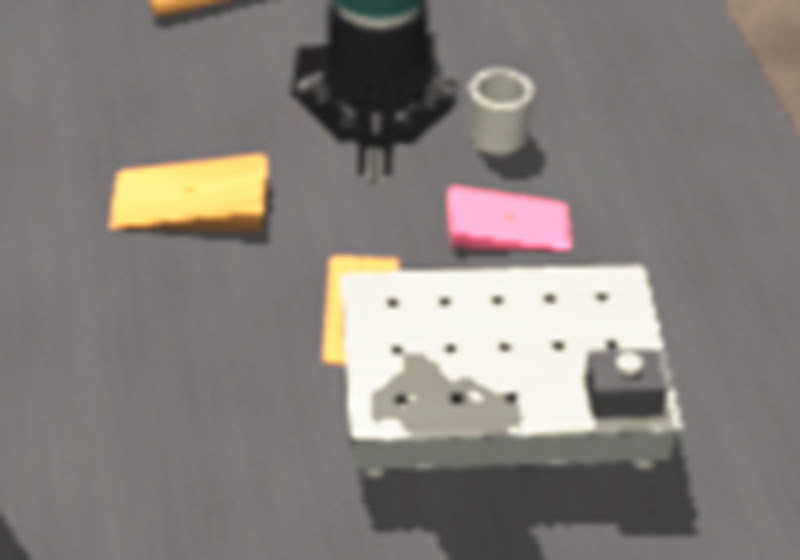

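The side view shows the wedge in place under the box corner at about (345,300), the box level, the bystanders untouched and the gripper well clear. I hand the job in.

```bash
python3 -c "
from rig import bot
print(bot.finish_job())"
```

```text
the job is handed in; nothing more can be done
None
```

The job is handed in: the box rocked about 7 mm when pressed, the wedge is snug under its short foot, and a second press of 10 to 12 N held for over a second sank it only about 0.2 mm, with the box level and the arm clear.

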